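Snap the face cap home on an ultrasonic probe

ROBOT

A 6-joint arm with a two-finger parallel gripper is mounted at the origin on the work surface. World frame = base frame: x ahead of the robot, y to its left, z up, the work surface at z = 0. Lengths are in m, angles in rad, forces in N, time in s.
With the tool pointing down it reaches from about 0.3 to 0.875 m from the base axis. Payload 4.2 kg.
Tool frame: the origin (TCP) lies midway between the tips of the shut fingers; the grasp point (between the pads) lies 19 mm behind it; x points along the fingers, y is the direction in which the jaws open and shut, and the axes are right-handed (so a half turn about x gives the same grasp; the last joint's range is limited). The gripper opens to 85 mm and grips with 20 to 120 N. Pads are 22 mm wide; open, the fingers measure 114 mm over their backs; the gripper's body (76 mm by 85 mm) begins 54 mm behind the grasp point. The pads swing forward as they close: fully open they stand 13 mm farther back than shut.
Start: joints at [-1.353, 0.32, 1.565, -0, 1.257, -0.02], TCP at [0.135, -0.559, 0.231] pointing down, gripper open.
Joint ranges: [-3.11, 3.11], [-0.84, 2.01], [0.21, 2.61], [-1.34, 4.49], [0.05, 2.63], [-2.56, 2.56]. Speed limits (rad/s): [2.57, 2.57, 3.14, 3.14, 3.14, 3.14].

INTERFACE

Orientations are given as [roll, pitch, yaw] about the fixed x, y, z axes, in that order (R = Rz(yaw) Ry(pitch) Rx(roll)).
In Python, from bench import r gives the robot as it stands. The module is installed in compiled form; this text tells all that it offers. Calls block until the motion is done:
- r.reach(position, orientation): joint-space move of the TCP to a pose.
- r.move_l(position, frame=None, rate=0.15): straight line of the TCP; frame=None keeps the orientation; rate is the mean speed in m/s.
- r.move_j(angles): joint-space move.
- r.grip(opening, squeeze=None): finger opening in m; squeeze is the grip in N (None keeps the last); returns when the fingers have stopped.
- r.pause(seconds).
- r.inverse_kinematics(position, orientation): joint angles nearest the present ones, or None.
- r.read_camera(name): name is "scene" or "top"; returns (picture, depth): 480x640x3 uint8, red, green, blue; 480x640 float32, m along the optical axis (not along the pixel's ray), 0 where there is no reading.
- r.calibration(name): a dict with "mtx" (3x3 intrinsics, pixels), "D" ([k1, k2, p1, p2, k3] as OpenCV has them; the pictures are not rectified), "rvec" (rotation vector, rad) and "tvec" (3), from world to camera coordinates, as OpenCV has them. Camera axes: x right, y down, z forward; pixel columns grow to the right and rows downward; lengths in m; the calibration is good to about 2 mm. A picture is of the moment at which its call begins. calibration takes no time and is no camera call.
A pose or a line that the arm cannot do raises r.MotionError and nothing moves.
- r.hand_in(): hands the job in, once; it reports no verdict.
Readings, each from a call of its own:
- r.read_time(): time.
- r.read_joints(): joint angles.
- r.read_joint_velocities(): joint speeds.
- r.read_effort(): joint torques, N m.
- r.read_tcp_pos(): TCP position.
- r.read_tcp_rot(): TCP orientation.
- r.read_force(): force on the tool from outside, world axes, zero at the start.
- r.read_ft_torque(): the same for the moment, N m.
- r.read_finger_gap(): finger opening in m.
Only numpy, scipy, OpenCV 4.12 (cv2) and the standard library are available. Lean on these libraries where they do the work, as an engineer would, in place of code of your own. Each camera call takes 0.05 s, during which the arm holds its last target. There are 200 camera calls.

TASK

One of the two clamped probes on the test bench has its white face cap still standing proud. Pick up the broad flat-footed seating tool and press it squarely onto that cap until it clicks fully home; do not push the cap with the gripper itself or touch the other, finished probe. Then stand the tool upright on the bench and let go.

Things in the scene. Friction and masses are not known exactly. Their poses are not given: they have to be found in the camera images.
- tool: Loose round steel seating tool, 0.3 kg, standing upright, 120 mm tall: flat foot disc 46 mm diameter, 14 mm thick; neck 26 mm; flange 46 mm diameter at 52 to 60 mm height; black grip 30 mm diameter from 60 to 120 mm, to be gripped from above. Origin: centre of the foot's underside, z up the tool; yaw does not matter. A slim pin driver (100 mm, 22 mm handle, 35 mm foot) stands elsewhere: not this.
- cap_top (a point): Centre of the top face of the proud white plastic cap, 40 mm diameter; moves with the cap. It sits in an upright aluminium probe, collar 60 mm diameter ending 75 mm above the bench, clamped in a fixed stand with a base plate 100 mm square, 12 mm thick. Cap top above the bench: 88 mm at the start (13 mm above the collar), 78 mm fully home (3 mm above it). z up.
- cap (a joint): How far the cap is pressed down, in m: 0 proud as at the start, 0.010 fully home on its stop. An over-centre snap: it resists with about 12 N at first, less on the way; past 6 mm it pulls itself home and stays; let go before that, it springs back up.
- finished_holder: The other, identical fixed probe stand, at least 240 mm from the first, with its cap already home (cap top 78 mm above the bench). Not to be touched. Origin: centre of its base plate's underside on the bench.
Things that resemble listed ones, but are neither listed nor needed, are in the scene too. What is shaped like the tool but orange or yellow is not meant.

How it is judged:
On the way:
1. the tool's foot pushes the cap down: the foot bears on the cap, centred within 15 mm and upright within 10 degrees, with the cap over 2 mm down (value of joint cap above 0.002 m and contact force between tool and cap above 1 N and horizontal distance between tool and cap_top below 0.015 m and distance between tool and cap_top below 0.017 m and angle between tool's own z axis and vertical below 0.175 rad).
At the end, for the whole second after the job is handed in: The cap is snapped home (pressed at least 8 of its 10 mm), and the seating tool stands by itself upright on the bench top (foot within 8 mm of it, within 8 degrees), at rest (value of joint cap above 0.008 m and height (world z) of tool below 0.008 m and angle between tool's own z axis and vertical below 0.15 rad and linear speed of tool below 0.03 m/s); the robot touches nothing.
It fails at once if the gripper or arm pushes on the cap (over 2 N) (contact force between any of the arm, the fingers and cap above 2 N).
It fails at once if the finished holder is touched (over 2 N) (contact force between anything else and finished_holder above 2 N).
It also fails if it takes over 51 s, if anything falls off the work surface, if the arm or the gripper's body presses on something with over 40 N, if the wrist force passes 120 N, or if a joint passes its speed limit or range.

## Working session

There is one attempt and no reset: what is moved stays moved. The work goes in short steps, each a Python script; the robot and the scene stay as the last script left them, time stands still between calls to the robot, and variables do not carry over. Pictures are saved under pics/ and viewed, about 8 in all and at most 12, crops included, and the job is handed in when it is done.

```bash
mkdir -p pics
cat > h.py <<'E'
import numpy as np, cv2
from bench import r
def shot(n):
    p,d=r.read_camera(n); return p,d
def pts(n,uv,depth):
    """world points of pixels with depth along the axis"""
    c=r.calibration(n); K,D=np.array(c["mtx"]),np.array(c["D"])
    R=cv2.Rodrigues(np.array(c["rvec"],float))[0]; t=np.array(c["tvec"],float).ravel()
    q=cv2.undistortPoints(np.array(uv,float).reshape(-1,1,2),K,D).reshape(-1,2)
    X=np.c_[q,np.ones(len(q))]*np.asarray(depth,float).reshape(-1,1)
    return (X-t)@R
def plane(n,uv,z):
    """rays onto the plane at height z"""
    a=pts(n,uv,np.zeros(len(uv))); b=pts(n,uv,np.ones(len(uv)))
    s=(z-a[:,2])/(b-a)[:,2]; return a+s[:,None]*(b-a)
E
python3 - <<'E'
from h import *
for n in("scene","top"):
    p,d=shot(n); cv2.imwrite(f"pics/{n}0.png",p[...,::-1]); np.savez(f"{n}0.npz",p=p,d=d)
    print(n,pts(n,[[320,240]],[0]),np.array(r.calibration(n)["mtx"])[0,0])
print(r.read_time(),r.read_tcp_rot(),r.read_force())
E
```

```text
scene [[ 1.10048074 -0.06138967  0.52615329]] 494.52719372557885
top [[0.36303199 0.01340721 0.86348002]] 479.3849047158836
0.1 [-1.59090076  1.56912257  1.7884971 ] [-0.35149624 -0.15037025 -0.15212268]
```

View pics/scene0.png

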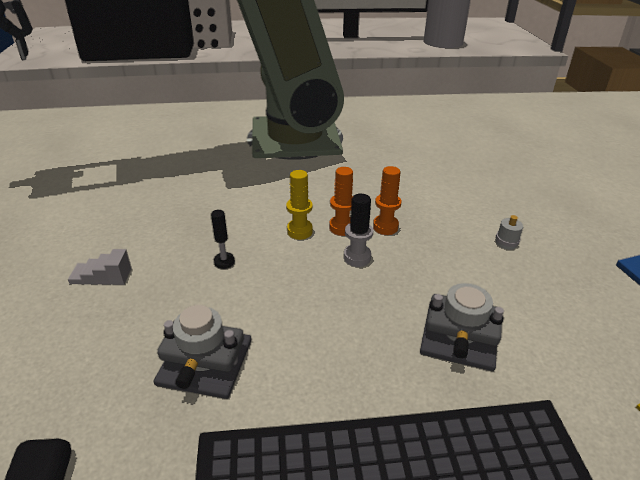

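View pics/top0.png

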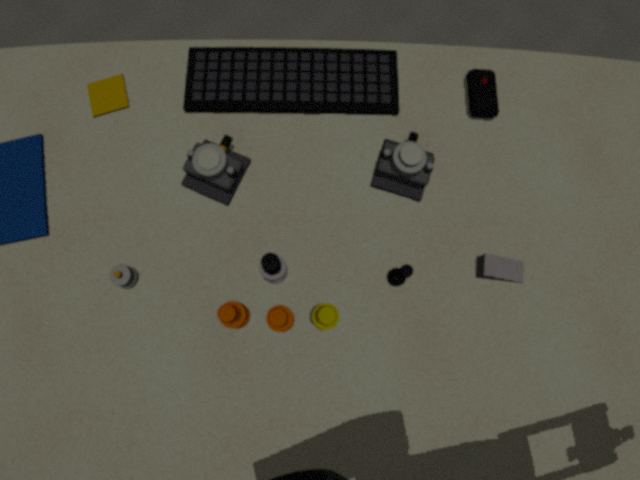

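Scene view: black-gripped candidates are the steel tool with flange and broad foot at scene (360,230) / top (271,265), and the slim pin driver at scene (220,240) / top (398,273). The three orange and yellow copies are excluded, so the first one fits. The left probe, scene (197,318) / top (410,155), looks proud, and the right one, scene (470,298) / top (210,158), looks finished. I'll measure both and confirm in a crop.

Run:
```python
from h import *
S=np.load("scene0.npz");T=np.load("top0.npz")
def blob(n,img,mask,near):
    m=cv2.morphologyEx(mask.astype(np.uint8),cv2.MORPH_OPEN,np.ones((3,3)))
    k,l,st,c=cv2.connectedComponentsWithStats(m)
    i=1+np.argmin(np.hypot(*(c[1:]-near).T)); return l==i,c[i],st[i]
def world(n,I):
    v,u=np.mgrid[:480,:640]; P=pts(n,np.c_[u.ravel(),v.ravel()],I["d"].ravel()).reshape(480,640,3); return P
for n,I,caps,tool in(("scene",S,[(196,318),(470,298)],(360,208)),("top",T,[(410,155),(210,158)],(271,263))):
    P=world(n,I); z=P[...,2]; print(n,"table z",np.median(z[240:300,150:200]))
    p=I["p"].astype(int)
    for c in caps:
        # depth: top-face points near c
        u,v=c; w=P[v-25:v+26,u-40:u+41].reshape(-1,3); zz=w[:,2]
        print(" cap",c,"z centre",np.round(np.median(z[v-3:v+4,u-3:u+4]),4),"rgb",p[v,u])
        for lo,hi in((.083,.094),(.0765,.083),(.07,.0765)):
            s=w[(zz>lo)&(zz<hi)]
            if len(s)>15: print("   z",lo,hi,len(s),"mid",np.round((s.min(0)+s.max(0))/2,4),"ext",np.round(np.ptp(s,axis=0),4))
    u,v=tool; w=P[v-40:v+61,u-45:u+46].reshape(-1,3); col=p[v-40:v+61,u-45:u+46].reshape(-1,3)
    dark=col.max(1)<(60 if n=="scene" else 40)
    s=w[(w[:,2]>.112)&(w[:,2]<.13)&dark]
    print(" tool top",len(s),np.round((s.min(0)+s.max(0))/2,4),np.ptp(s,axis=0).round(4))
    grey=(np.ptp(col,axis=1)<25)&~dark
    s=w[(w[:,2]>.045)&(w[:,2]<.066)&grey]
    if len(s): print(" flange",len(s),np.round((s.min(0)+s.max(0))/2,4),np.ptp(s,axis=0).round(4))
    m=((p.max(2)<(60 if n=="scene" else 40))).astype(np.uint8)
    # decoys
    hsv=cv2.cvtColor(I["p"],cv2.COLOR_RGB2HSV); o=((hsv[...,1]>190)&(hsv[...,0]<35)&(z>.105)&(z<.13))
    k,l,st,c=cv2.connectedComponentsWithStats(o.astype(np.uint8))
    for i in range(1,k):
        if st[i,4]>20: s=P[l==i]; print(" decoy",c[i].round(),np.round((s.min(0)+s.max(0))/2,3))
a=cv2.resize(S["p"][265:400,145:265],None,fx=3,fy=3,interpolation=2)
b=cv2.resize(S["p"][265:400,410:520],None,fx=3,fy=3,interpolation=2)
c=cv2.resize(S["p"][150:285,320:400],None,fx=3,fy=3,interpolation=2)[:405]
im=np.hstack([a,b,c])[...,::-1]; im=cv2.resize(im,(790,int(im.shape[0]*790/im.shape[1])))
cv2.imwrite("pics/crop1.png",im)
```

```text
scene table z -0.0008974619385937518
 cap (196, 318) z centre 0.0875 rgb [172 160 145]
   z 0.083 0.094 666 mid [ 0.6677 -0.1636  0.0864] ext [0.0398 0.0397 0.0066]
   z 0.0765 0.083 132 mid [ 0.6783 -0.1642  0.0798] ext [0.0237 0.0455 0.0065]
   z 0.07 0.0765 694 mid [ 0.6703 -0.1631  0.0732] ext [0.0563 0.0597 0.0065]
 cap (470, 298) z centre 0.0769 rgb [171 159 145]
   z 0.0765 0.083 375 mid [0.6602 0.1862 0.0784] ext [0.0443 0.0398 0.0038]
   z 0.07 0.0765 808 mid [0.6566 0.1875 0.0733] ext [0.0604 0.0588 0.0064]
 tool top 217 [0.4748 0.0713 0.1169] [0.03   0.0284 0.0097]
 flange 264 [0.4758 0.0715 0.0583] [0.0425 0.0447 0.0148]
 decoy [344. 174.] [0.388 0.058 0.113]
 decoy [391. 174.] [0.394 0.137 0.113]
 decoy [298. 177.] [ 0.392 -0.019  0.113]
top table z -0.0008374060755793654
 cap (410, 155) z centre 0.0874 rgb [107 105  92]
   z 0.083 0.094 383 mid [ 0.6663 -0.1634  0.0871] ext [0.0392 0.0377 0.0077]
   z 0.0765 0.083 56 mid [ 0.6652 -0.1634  0.0797] ext [0.0529 0.0552 0.0063]
   z 0.07 0.0765 397 mid [ 0.6677 -0.1687  0.0733] ext [0.0605 0.0683 0.0064]
 cap (210, 158) z centre 0.0769 rgb [102 102  89]
   z 0.0765 0.083 274 mid [0.6552 0.1891 0.0786] ext [0.0575 0.0503 0.0041]
   z 0.07 0.0765 614 mid [0.6571 0.1882 0.0734] ext [0.0608 0.0591 0.0063]
 tool top 253 [0.4711 0.0713 0.1178] [0.0281 0.0269 0.009 ]
 flange 233 [0.4716 0.0715 0.0574] [0.0448 0.0442 0.0109]
 decoy [227. 313.] [0.391 0.137 0.115]
 decoy [326. 315.] [ 0.389 -0.017  0.116]
 decoy [278. 317.] [0.386 0.059 0.115]
```

View pics/crop1.png

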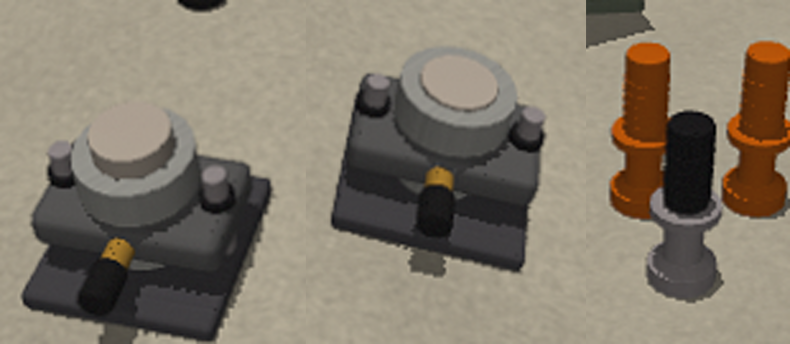

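The crop confirms it. The left probe's cap stands proud (z 88 mm, versus 77 mm on the right), and the steel tool has a black grip, a flange and a broad foot. Both cameras agree within 4 mm: tool at about (0.473, 0.071), cap at (0.667, −0.1635). Orange decoys are 85 mm behind the tool, so I'll open the jaws along y.

```bash
cat >> h.py <<'E'
from scipy.spatial.transform import Rotation as Ro
def down(s):  # jaws along s*y
    x=np.array([0,0,-1.]);y=np.array([0,s,0.]);return Ro.from_matrix(np.c_[x,y,np.cross(x,y)]).as_euler("xyz")
E
python3 - <<'E'
from h import *
q0=np.array(r.read_joints()); best=None
for s in(1,-1):
    q=r.inverse_kinematics([.473,.0714,.25],down(s)); q2=r.inverse_kinematics([.667,-.1635,.25],down(s))
    print(s,q,q2)
    if q is not None and q2 is not None and (best is None or abs(q[5]-q0[5])<best[0]): best=(abs(q[5]-q0[5]),s)
s=best[1]; open("s.txt","w").write(str(s)); o=down(s)
r.grip(.085); r.reach([.473,.0714,.25],o)
r.move_l([.473,.0714,.073],rate=.12)
print("f before",np.round(r.read_force(),2))
r.grip(.02,80); print("gap",r.read_finger_gap(),"f",np.round(r.read_force(),2))
r.move_l([.473,.0714,.26],rate=.12); r.pause(.3)
print("gap",r.read_finger_gap(),"f",np.round(r.read_force(),2),r.read_tcp_pos(),r.read_time())
r.reach([.60,-.09,.26],o); r.pause(.3)
for n in("scene","top"):
    p,d=shot(n); cv2.imwrite(f"pics/{n}1.png",p[...,::-1]); np.savez(f"{n}1.npz",p=p,d=d)
print(r.read_tcp_pos(),r.read_time())
E
```

```text
1 [ 1.25777399e-01  1.54359470e-01  1.74074225e+00 -4.44089210e-16
  1.24649094e+00 -1.44501893e+00] [-0.25713389  0.49191768  1.24456279  0.          1.40511219 -1.82793022]
-1 [ 1.25777399e-01  1.54359470e-01  1.74074225e+00 -4.44089210e-16
  1.24649094e+00  1.69657373e+00] [-0.25713389  0.49191768  1.24456279  0.          1.40511219  1.31366244]
f before [ 0.48 -0.61 -0.13]
gap 0.028241051352688902 f [-0.13  1.71  3.08]
gap 0.028305651362882645 f [-0.87 -0.8  -1.98] [0.47296609 0.07139597 0.25980432] 7.0417
[ 0.59978443 -0.08929023  0.26036367] 8.275<sys>:0: UserWarning: Gimbal lock detected. Setting third angle to zero since it is not possible to uniquely determine all angles.
```

View pics/scene1.png

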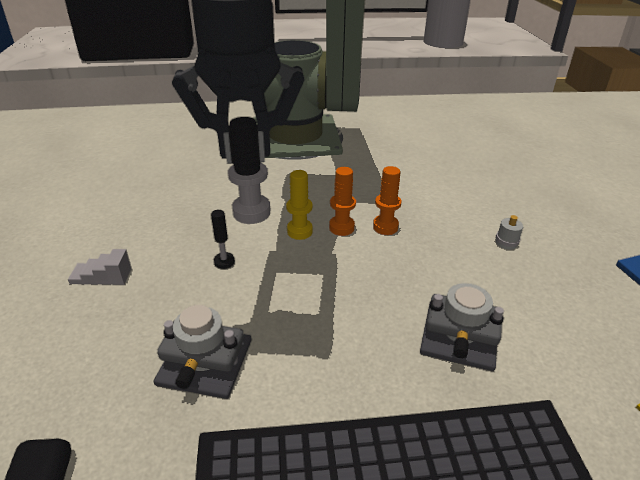

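The tool is held in the jaws (scene (247,170)) with its foot at (251,208). It appears to lean slightly, so I'll measure its axis.

Run:
```python
from h import *
S=np.load("scene1.npz"); p=S["p"].astype(int); v,u=np.mgrid[110:230,215:285]
P=pts("scene",np.c_[u.ravel(),v.ravel()],S["d"][v,u].ravel()); ok=(np.linalg.norm(P[:,:2]-[.6,-.09],axis=1)<.06)
P=P[ok]; 
# per-height band: silhouette mid y, front-most x
for lo in np.arange(.18,.31,.006):
    s=P[(P[:,2]>=lo)&(P[:,2]<lo+.006)]
    if len(s)>4: print(round(lo+.003,3),len(s),"ymid %.4f width %.4f xfront %.4f"%((s[:,1].min()+s[:,1].max())/2,np.ptp(s[:,1]),np.percentile(s[:,0],97)))
print("lowest z",P[:,2].min())
T=np.load("top1.npz"); v,u=np.mgrid[0:480,0:640]; Q=pts("top",np.c_[u.ravel(),v.ravel()],T["d"].ravel())
ok=(np.linalg.norm(Q[:,:2]-[.6,-.09],axis=1)<.06)&(Q[:,2]>.17)&(Q[:,2]<.26); print("top pts",ok.sum()); 
for lo in np.arange(.18,.26,.01):
    s=Q[ok&(Q[:,2]>=lo)&(Q[:,2]<lo+.01)]
    if len(s)>4: print(round(lo,3),len(s),s.min(0).round(4),s.max(0).round(4))
```

```text
0.189 125 ymid -0.0884 width 0.0446 xfront 0.6221
0.195 158 ymid -0.0892 width 0.0443 xfront 0.6216
0.201 391 ymid -0.0888 width 0.0442 xfront 0.6209
0.207 129 ymid -0.0885 width 0.0321 xfront 0.6137
0.213 96 ymid -0.0890 width 0.0249 xfront 0.6122
0.219 98 ymid -0.0891 width 0.0255 xfront 0.6120
0.225 101 ymid -0.0893 width 0.0246 xfront 0.6118
0.231 71 ymid -0.0890 width 0.0242 xfront 0.6117
0.237 22 ymid -0.0892 width 0.0371 xfront 0.6210
0.243 201 ymid -0.0894 width 0.0453 xfront 0.6218
0.249 366 ymid -0.0900 width 0.0445 xfront 0.6200
0.255 124 ymid -0.0898 width 0.0294 xfront 0.6142
0.261 136 ymid -0.0901 width 0.0418 xfront 0.6140
0.267 220 ymid -0.0897 width 0.0527 xfront 0.6141
0.273 240 ymid -0.0900 width 0.0537 xfront 0.6139
0.279 250 ymid -0.0899 width 0.0543 xfront 0.6138
0.285 250 ymid -0.0896 width 0.0542 xfront 0.6136
0.291 275 ymid -0.0897 width 0.0548 xfront 0.6138
0.297 273 ymid -0.0900 width 0.0562 xfront 0.6132
0.303 289 ymid -0.0845 width 0.0690 xfront 0.6135
0.309 449 ymid -0.0819 width 0.0727 xfront 0.6128
lowest z 0.18654278567748425
top pts 0
```

The tool is upright (tilt below 1°), centred on the TCP to about 1 mm, with its foot 73 mm below the TCP as planned. Next I'll press in steps.

```bash
python3 - 2>/dev/null <<'E'
from h import *
o=down(int(open("s.txt").read())); C=[.667,-.1635]
r.reach(C+[.26],o); r.move_l(C+[.175],rate=.1); r.pause(.3)
f0=np.array(r.read_force()); print("f0",f0.round(2),r.read_tcp_pos())
for z in np.arange(.165,.1495,-.0015):
    r.move_l(C+[z],rate=.02); r.pause(.1); f=np.array(r.read_force())-f0
    print("%.4f"%z,f.round(1),np.round(r.read_tcp_pos(),4),"%.1f"%r.read_time())
    if f[2]>35: break
p,d=shot("scene"); cv2.imwrite("pics/press.png",cv2.resize(p[120:420,60:460],None,fx=2,fy=2)[...,::-1])
r.move_l(C+[.26],rate=.12); r.pause(.2); print("gap",r.read_finger_gap(),(np.array(r.read_force())-f0).round(2))
for n,c in(("scene",(196,320)),):
    p,d=shot(n); u,v=np.meshgrid(range(170,225),range(300,345)); P=pts(n,np.c_[u.ravel(),v.ravel()],d[v,u].ravel())
    s=P[np.linalg.norm(P[:,:2]-C,axis=1)<.015]; print("cap z median",np.median(s[:,2]),len(s))
cv2.imwrite("pics/after.png",p[...,::-1]); np.savez("after.npz",p=p,d=d); print(r.read_time())
E
```

```text
f0 [-0.83  0.53 -2.01] [ 0.66717627 -0.16355925  0.17546563]
0.1650 [ 0.8 -0.4 -0.1] [ 0.6671 -0.1635  0.1651] 10.8
0.1635 [ 1.2 -0.3  0.4] [ 0.667  -0.1635  0.1635] 11.2
0.1620 [ 1.2  0.7 -0.6] [ 0.667  -0.1635  0.162 ] 11.5
0.1605 [1.2 0.3 5.3] [ 0.6674 -0.1636  0.1614] 11.9
0.1590 [-0.1 -0.3  7.8] [ 0.6675 -0.1636  0.1605] 12.2
0.1575 [ 0.1 -0.3  5. ] [ 0.6673 -0.1636  0.1581] 12.6
0.1560 [ 1.1 -0.4 -1.3] [ 0.6662 -0.1633  0.1544] 12.9
0.1545 [ 0.3 -0.8 -0.7] [ 0.6669 -0.1635  0.1543] 13.3
0.1530 [ 1.1 -1.  -1. ] [ 0.667  -0.1635  0.153 ] 13.6
0.1515 [ 0.1 -0.7 -0.7] [ 0.6669 -0.1635  0.1514] 14.0
0.1500 [-0.3  0.2  8. ] [ 0.6673 -0.1635  0.1512] 14.3
gap 0.028474629612296885 [ 1.03 -1.31 -1.01]
cap z median 0.07744842710307388 330
15.675
```

View pics/press.png

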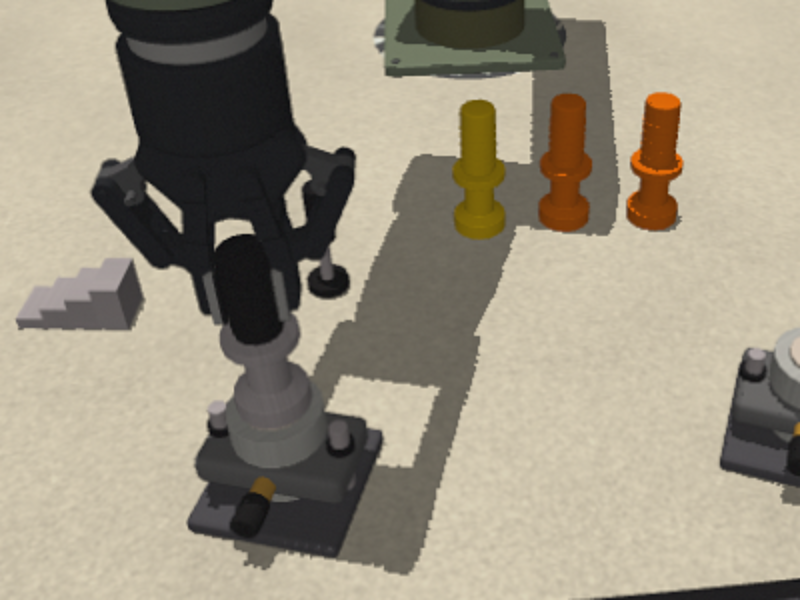

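View pics/after.png

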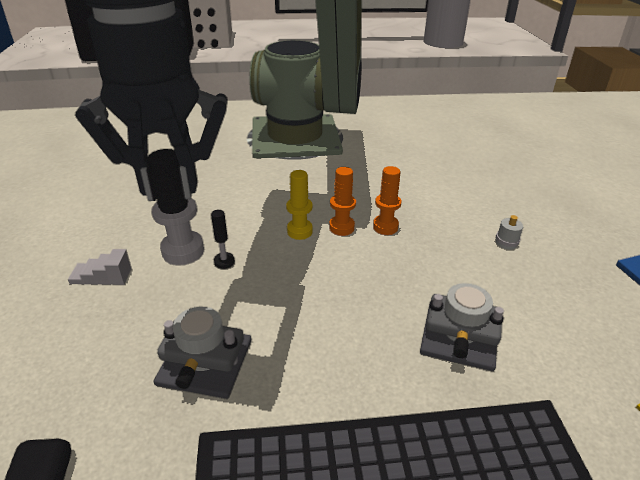

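The press view shows the foot squarely on the cap (crop (270,400)). The force peaked at about 10 N and dropped at the snap, and the cap at (200,328) is now at 77.4 mm, so it is home. Next I'll put the tool back on its free original spot.

```bash
python3 - 2>/dev/null <<'E'
from h import *
o=down(int(open("s.txt").read())); B=[.473,.0714]
r.reach(B+[.26],o); r.move_l(B+[.085],rate=.12); r.pause(.3); f0=np.array(r.read_force())
for z in np.arange(.077,.0699,-.001):
    r.move_l(B+[z],rate=.02); r.pause(.1); f=np.array(r.read_force())-f0; print("%.3f"%z,f.round(1))
    if f[2]>3: break
r.grip(.085); r.pause(.3); r.move_l(B+[.27],rate=.12)
r.reach([.40,-.3,.3],o); r.pause(.5)
p,d=shot("scene"); cv2.imwrite("pics/end.png",p[...,::-1])
v,u=np.mgrid[0:480,0:640]; P=pts("scene",np.c_[u.ravel(),v.ravel()],d.ravel())
near=P[np.linalg.norm(P[:,:2]-B,axis=1)<.04]
for a,b in((.004,.014),(.02,.045),(.053,.06),(.07,.09),(.09,.112),(.112,.13)):
    s=near[(near[:,2]>a)&(near[:,2]<b)]
    if len(s): print(a,b,len(s),"ymid %.4f xfront %.4f zmax %.4f"%((s[:,1].min()+s[:,1].max())/2,np.percentile(s[:,0],97),s[:,2].max()))
for C in([.667,-.1635],[.657,.188]): print("cap z",np.median(P[np.linalg.norm(P[:,:2]-C,axis=1)<.015][:,2]))
print(r.read_time(),r.read_finger_gap())
E
```

```text
0.077 [-0.5 -0.4 -0.1]
0.076 [-0.4  0.2 -0.5]
0.075 [ 0.2  0.1 -0.1]
0.074 [ 0.2 -0.3 -1.5]
0.073 [-0.3  0.3  4.4]
0.004 0.014 171 ymid 0.0709 xfront 0.4955 zmax 0.0140
0.02 0.045 175 ymid 0.0709 xfront 0.4860 zmax 0.0445
0.053 0.06 211 ymid 0.0713 xfront 0.4952 zmax 0.0600
0.07 0.09 201 ymid 0.0715 xfront 0.4882 zmax 0.0899
0.09 0.112 230 ymid 0.0708 xfront 0.4879 zmax 0.1118
0.112 0.13 222 ymid 0.0712 xfront 0.4869 zmax 0.1213
cap z 0.07750421569306523
cap z 0.0771922319684398
25.45 0.08501665107247715
```

View pics/end.png

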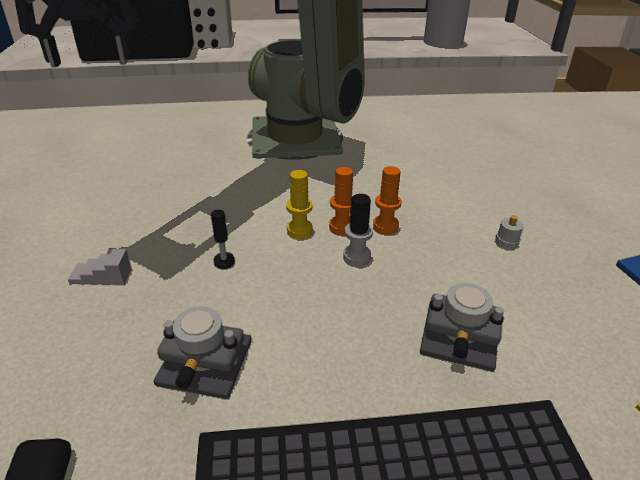

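The tool stands upright at (360,230), the pressed cap at (197,325) is level with the finished one, and the gripper is clear.

```bash
python3 -c "
from bench import r
r.hand_in(); print(r.read_time())"
```

```text
the job is handed in; nothing more can be done
the job is handed in; nothing more can be done
```

The proud cap is pressed home, the seating tool stands upright on the bench where it started, and the job is handed in. No verdict was reported.

- **Pressing:** I gripped the steel, black-gripped tool from above and pressed it squarely on the left probe's cap. The force rose to about 10 N, then dropped as the cap snapped, and the foot met the stop at about 78 mm. In the air before pressing, the tool measured under 1° of tilt and about 1 mm off the gripper axis.
- **Last checks:** The pressed cap reads 77.5 mm, against 77.2 mm for the finished probe and 78 mm nominal. The tool's top is at 121 mm and its axis is vertical to within about 1 mm along its height. The gripper was open and clear of everything at 25.5 s, and the finished holder was never approached.
- **Disagreements:** The two cameras differed by about 4 mm on the tool's x position. The finger gap read 28 mm on the 30 mm grip. Neither had any visible effect.

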